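# Fit and lock the squeeze-tab cap on the filter head

## Task

Take the orange transit sleeve off the filter head's shaft and leave it in the white tray. Then take the white cap with the red lock ring from its blue cradle, seat it fully over the head's brass shaft and pin, take hold of its two red tabs, squeeze them together and turn the ring clockwise as far as it goes, and let go so that the tabs spring back out. Leave everything else where it stands.

Things in the scene. Friction and masses are not known exactly. Their poses are not given: they have to be found in the camera images.
- head_seat (a point): Fixed filter head: centre of the top of its grey flange (110 mm diameter, 60 mm above the table), at the foot of the brass shaft (12 mm diameter, 38 mm tall, top 6 mm tapered). z up. The cap is seated with its underside on this face and its x, y axes along this frame's (one way round only). Two yellow stop walls 15 mm tall, 34 to 41 mm from the shaft, stand on it.
- cap_mid (a point): The loose white cap with red lock ring, about 0.24 kg, standing upright, z up; point on its axis 35 mm above its underside. Bottom: index plate 44 x 44 x 10 mm with a 15 mm square bore on the axis and a 9 mm wide notch in its +y edge for the pin. The plate and the stem are one piece; the red ring turns about it.
- ring_grip (a point): Point on the cap's axis between the two red tabs, 41 mm above the cap's underside: the height to grip them. Turns with the ring (54 mm diameter, 11 to 17 mm above the underside, two lugs out to 38 mm); its x axis runs through both tabs, = the cap's x at ring 0. Tabs 24 mm wide, 5 mm thick, 14 to 54 mm above the underside; outer faces 62 mm apart at rest, 48 mm squeezed home.
- ring (a joint): Angle of the lock ring on the cap, 0 = open (start), 0.95 rad = locked and at its stop; grows as the ring turns clockwise seen from above. Slight friction holds it. On the head the teeth are blocked by the yellow stop walls, at both ends of the turn, unless both tabs are squeezed at least 5 mm.
- tab_a (a joint): How far the tab at the ring's +x is pressed in, 0 (out) to 0.007 m; a spring pushes it out with 2.8 N at rest, 7.7 N fully in. Under each tab a steel tooth, 8 mm wide, 11 to 16 mm above the cap's underside, reaches 38 mm from the axis at rest.
- tab_b (a joint): The same for the tab at the ring's -x.
- cradle_floor (a point): Floor of the fixed blue cradle, 10 mm above the table; the cap stands on it at the start, within 10 mm along y of this point, its axes along this frame's. Blue guard walls at +x and -x (inner faces 40 mm, outer 46 mm from here, 70 mm long, tops 56 mm above this floor) keep fingers off the tabs. Open along y.
- sleeve_mid (a point): The loose orange transit sleeve: upright round cap, 24 mm diameter, 65 mm tall, 50 g, closed on top, 16 mm bore 53 mm deep from below; point on its axis half-way up (32.5 mm). At the start it stands on the head's seat over the shaft.
- tray_in (a point): Centre of the inner floor (4 mm above the table) of the fixed white open tray, 130 x 130 mm outside, 35 mm tall, walls 4 mm.
- bottle: Bystander: amber bottle, 60 mm diameter, 170 mm tall; origin under its centre.
- jar: Bystander: clear jar, 60 mm diameter, 90 mm tall; origin under its centre.
- beaker: Bystander: open glass beaker, 66 mm diameter, 85 mm tall; origin under its centre.
- clamp: Bystander: flat steel ring, 64 mm diameter, 14 mm tall; origin under its centre.
- wrench: Bystander: wrench 150 mm long lying along its x; origin under its centre.
- coupling: Bystander: steel pipe coupling with two flanges, 56 mm diameter, 52 mm tall; origin under its centre.
- canister: Bystander: aluminium can, 54 mm diameter, 120 mm tall; origin under its centre.
- head_pin (a point): Foot of the head's brass anti-rotation pin, on the seat, 17.5 mm from the shaft along the head's +y; pin 6 mm diameter, 9 mm tall. The flange also carries two dark steel hooks, 24 mm tall, 31 to 47 mm from the shaft, at 63 and 243 degrees (counterclockwise from the head's +x); the lock ring's lugs turn in under them.
- cap_stem (a point): Point on the cap's axis 56 mm above its underside, where the white stem can be gripped above the tabs; axes as the cap's. The stem is square, 24 x 24 mm outside with faces along x and y, 15 mm square bore inside, top 70 mm above the underside. A black stripe down its +y face and over the rim marks the notch side. Grip it across y: the tabs stand at +x and -x.

How it is judged:
By the outcome, as a careful person would: the job done as asked, in the order asked, and still so for the second after the job is handed in, with the robot touching nothing.
It also fails if it takes over 72 s, if anything falls off the work surface, if the arm or the gripper's body presses on something with over 40 N, if the wrist force passes 120 N, or if a joint passes its speed limit or range.

## Robot

A 6-joint arm with a two-finger parallel gripper is mounted at the origin on the work surface. World frame = base frame: x ahead of the robot, y to its left, z up, the work surface at z = 0. Lengths are in m, angles in rad, forces in N, time in s.
With the tool pointing down it reaches from about 0.35 to 0.8 m from the base axis. Payload 7.3 kg.
Tool frame: the origin (TCP) lies between the finger pads; the fingertips stand 25 mm ahead of it and the grasp point (between the pads) lies 6 mm ahead of it (r.tip_extent is the distance from the TCP to the fingertips, in m); z points along the fingers, y is the direction in which the jaws open and shut (so a half turn about z gives the same grasp; the last joint's range is limited). The gripper opens to 85 mm and grips with 20 to 120 N. Pads are 22 mm wide; open, the fingers measure 114 mm over their backs; the gripper's body (76 mm by 85 mm) begins 54 mm behind the grasp point. The pads swing forward as they close: fully open they stand 13 mm farther back than shut.
Start: joints at [1.072, 0.342, 1.524, -0, 1.275, -0.146], TCP at [0.181, 0.493, 0.256] pointing down, gripper open.
Joint ranges: [-2.53, 2.53], [-0.77, 2.02], [0.04, 2.7], [-1, 4.14], [0.28, 2.66], [-3.11, 3.11]. Speed limits (rad/s): [2.57, 2.57, 3.14, 3.14, 3.14, 3.14].

## Interface

Orientations are given as a unit quaternion [x, y, z, w].
In Python, from workcell import r, command_gripper, optics gives the robot as it stands. The module is installed in compiled form; this text tells all that it offers. Calls block until the motion is done:
- r.reach(position, orientation): joint-space move of the TCP to a pose.
- r.move_straight(position, orientation=None, speed=0.15, max_force=None): straight line of the TCP; orientation=None keeps the orientation; speed is the mean speed in m/s. With max_force (N) it stops when the force on the tool has changed by that much, and returns True; else False.
- r.movej(angles): joint-space move.
- command_gripper(opening, force=None): finger opening in m; force is the grip in N (None keeps the last); returns when the fingers have stopped.
- r.hold(seconds).
- r.solve_ik(position, orientation): joint angles nearest the present ones, or None.
- r.read_state(): the state.
- optics.get_image(name): name is "scene" or "top" or "wrist"; returns (picture, depth): 420x560x3 uint8, red, green, blue; 420x560 float32, m along the optical axis (not along the pixel's ray), 0 where there is no reading.
- optics.camera_model(name): a dict with "K" (3x3 intrinsics, pixels), "k1" (the pictures are not rectified: a ray, as slopes to the right and down, at radius r is drawn at 1 + k1 r^2 times it, then the intrinsics apply), "R" (3x3) and "t" (3): a world point X has camera coordinates R X + t; the wrist camera has in their place "tool_from_camera" (4x4, takes a point from camera to tool coordinates, whose origin is the TCP and whose axes are the flange's). Camera axes: x right, y down, z forward; pixel columns grow to the right and rows downward; lengths in m; the calibration is good to about 2 mm. A picture is of the moment at which its call begins: read the wrist's pose just before it. camera_model takes no time and is no camera call.
A pose or a line that the arm cannot do raises r.PlanningError and nothing moves.
- r.finish_job(): hands the job in, once; it reports no verdict.
The state is a dict: "time_s": time; "joint_positions": joint angles; "dq": joint speeds; "tau": joint torques, N m; "eef_pos": TCP position; "eef_rot": TCP orientation; "contact_force": force on the tool from outside, world axes, zero at the start; "torque": the same for the moment, N m; "grip_width": finger opening in m.
Only numpy, scipy, OpenCV 4.12 (cv2) and the standard library are available. Lean on these libraries where they do the work, as an engineer would, in place of code of your own. Each camera call takes 0.05 s, during which the arm holds its last target. There are 200 camera calls.

## Working session

There is one attempt and no reset: what is moved stays moved. The work goes in short steps, each a Python script; the robot and the scene stay as the last script left them, time stands still between calls to the robot, and variables do not carry over. Pictures are saved under pics/ and viewed, about 8 in all and at most 12, crops included, and the job is handed in when it is done.

```bash
mkdir -p pics
python3 - <<'E'
from workcell import r, command_gripper, optics
import cv2, numpy as np
s=r.read_state(); print(s["time_s"],s["eef_pos"],s["eef_rot"],r.tip_extent)
for n in("scene","top"):
    im,d=optics.get_image(n); m=optics.camera_model(n)
    print(n,m["K"].tolist(),m["k1"],np.round(m["R"],3).tolist(),m["t"])
    np.savez(n+".npz",im=im,d=d); cv2.imwrite(f"pics/{n}0.png",im[...,::-1])
print(optics.camera_model("wrist"))
E
```

```text
0.0 [0.18118856 0.49233392 0.25560815] [ 1.75479618e-01  9.84482743e-01 -7.57734917e-04 -2.41968127e-04] 0.025
scene [[450.39012923174784, 0.0, 279.99602276661466], [0.0, 450.39012923174784, 207.22198520958807], [0.0, 0.0, 1.0]] -0.12596719752941632 [[-0.002, 1.0, 0.015], [0.736, 0.011, -0.677], [-0.677, 0.01, -0.736]] [ 0.02096757 -0.35350567  1.36901532]
top [[441.7964759179729, 0.0, 283.62544959890914], [0.0, 441.7964759179729, 206.9551257183269], [0.0, 0.0, 1.0]] -0.11741539539988721 [[0.016, -0.999, 0.028], [-0.987, -0.02, -0.16], [0.16, -0.026, -0.987]] [-0.02526307  0.56722934  0.92529027]
{'K': array([[350.9245133 ,   0.        , 274.97973065],
       [  0.        , 350.9245133 , 202.84383057],
       [  0.        ,   0.        ,   1.        ]]), 'k1': -0.03416269833313162, 'tool_from_camera': array([[-1.33286382e-03, -9.52517646e-01, -3.04480471e-01,
         7.86278538e-02],
       [ 9.99998863e-01, -1.48438746e-03,  2.66167930e-04,
         8.66798043e-04],
       [-7.05496643e-04, -3.04479770e-01,  9.52518541e-01,
        -1.17594997e-01],
       [ 0.00000000e+00,  0.00000000e+00,  0.00000000e+00,
         1.00000000e+00]])}
```

View pics/scene0.png

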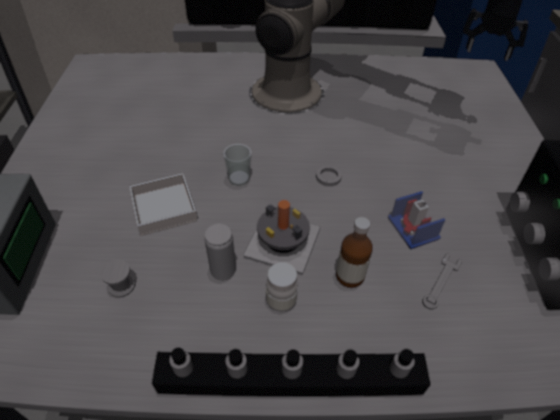

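View pics/top0.png

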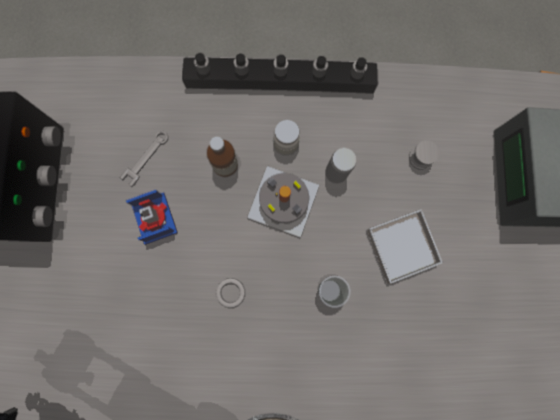

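```bash
cat > h.py <<'E'
from workcell import r, command_gripper, optics
import cv2, numpy as np
from scipy.spatial.transform import Rotation as Ro
def q(phi): return [np.cos(phi/2),np.sin(phi/2),0,0]   # tool x at angle phi, z down
def st():
    s=r.read_state(); return s
def cam(name):
    m=dict(optics.camera_model(name))
    if name=="wrist":
        s=st(); T=np.eye(4); T[:3,:3]=Ro.from_quat(s["eef_rot"]).as_matrix(); T[:3,3]=s["eef_pos"]
        W=T@m["tool_from_camera"]; m["C"]=W[:3,3]; m["Rw"]=W[:3,:3]
    else:
        m["Rw"]=np.array(m["R"]).T; m["C"]=-m["Rw"]@np.array(m["t"])
    return m
def ray(m,uv):
    uv=np.atleast_2d(np.float64(uv)); D=np.array([m["k1"],0,0,0,0])
    p=cv2.undistortPoints(uv[:,None],np.array(m["K"]),D)[:,0]
    return np.c_[p,np.ones(len(p))]@m["Rw"].T
def onz(m,uv,z):
    d=ray(m,uv); return m["C"]+d*((z-m["C"][2])/d[:,2])[:,None]
def shot(name,f):
    m=cam(name); im,d=optics.get_image(name); cv2.imwrite(f"pics/{f}.png",im[...,::-1]); np.savez(f+".npz",im=im,d=d,**{k:m[k] for k in("K","k1","Rw","C")}); return m,im,d
def mask(im,h0,h1,s0,v0):
    hsv=cv2.cvtColor(im,cv2.COLOR_RGB2HSV); 
    return cv2.inRange(hsv,(h0,s0,v0),(h1,255,255))
def blobs(mk,amin=30):
    n,l,s,c=cv2.connectedComponentsWithStats(mk); return [(int(s[i,4]),c[i].round(1).tolist(),s[i,:4].tolist()) for i in np.argsort(-s[1:,4])+1 if s[i,4]>=amin]
E
python3 - <<'E'
from h import *
m=cam("top"); im=np.load("top.npz")["im"]
for n,uv,z in [("sleeve",(285,193),.125),("flange",(284,200),.06),("cap",(150,214),.08),("tray",(405,247),.02),("bottle",(217,144),.17),("jar",(287,130),.09),("canister",(344,158),.12),("beaker",(334,290),.05),("wrench",(145,158),.0)]: print(n,onz(m,uv,z).round(3))
print("orange",blobs(mask(im,5,15,150,80)))
print("blue",blobs(mask(im,108,128,120,40)))
print("yellow",blobs(mask(im,22,34,150,80),5))
ms=cam("scene"); im=np.load("scene.npz")["im"]
b=blobs(mask(im,5,15,150,80)); print(b)
print(onz(ms,(284,203),.125).round(3))
E
```

```text
sleeve [[ 0.583 -0.015  0.125]]
flange [[ 0.581 -0.015  0.06 ]]
cap [[0.541 0.269 0.08 ]]
tray [[ 0.486 -0.292  0.02 ]]
bottle [[0.67  0.121 0.17 ]]
jar [[ 0.73  -0.018  0.09 ]]
canister [[ 0.661 -0.137  0.12 ]]
beaker [[ 0.389 -0.126  0.05 ]]
wrench [[0.685 0.312 0.   ]]
orange [(35, [23.5, 131.0], [21, 127, 5, 9])]
blue [(433, [160.3, 222.6], [138, 193, 39, 51]), (88, [141.2, 196.2], [127, 190, 30, 13]), (84, [137.1, 213.7], [133, 206, 8, 19])]
yellow [(26, [296.5, 184.5], [294, 181, 6, 8]), (22, [271.0, 207.8], [268, 205, 7, 7])]
[(89, [283.5, 207.0], [279, 201, 10, 18])]
[[ 0.585 -0.014  0.125]]
```

Run:
```python
from h import *
r.reach([.53,.27,.25],q(np.pi)); m,im,d=shot("wrist","w_cap"); print(st()["time_s"],st()["eef_pos"])
r.reach([.575,-.015,.27],q(np.pi)); m,im,d=shot("wrist","w_head"); print(st()["time_s"],st()["eef_pos"])
a=cv2.imread("pics/w_cap.png");b=cv2.imread("pics/w_head.png")
cv2.imwrite("pics/both.png",cv2.resize(np.vstack([a[40:380],b[40:380]]),None,fx=.88,fy=.88))
```

```text
1.675 [0.52931136 0.27096814 0.25009736]
2.8417 [ 0.57499003 -0.01343782  0.26996847]
```

View pics/both.png

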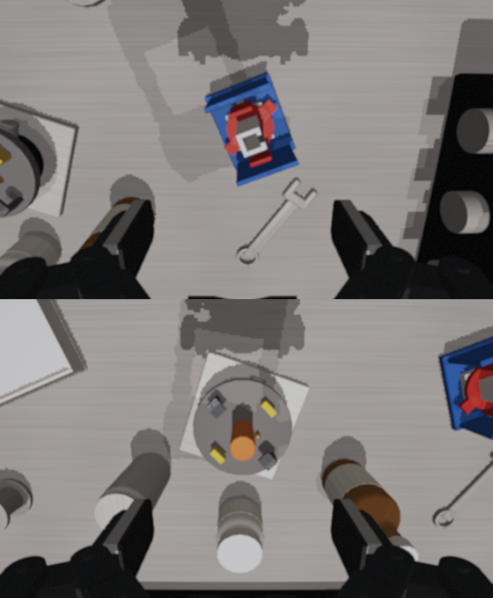

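Run:
```python
from h import *
def ld(f):
    z=np.load(f+".npz"); return {k:z[k] if z[k].ndim else float(z[k]) for k in("K","k1","Rw","C")},z["im"],z["d"]
m,im,d=ld("w_head")
mk=mask(im,3,20,120,60); print(blobs(mk))
top=mask(im,3,20,120,150); b=blobs(top); print(b)
for a,c,_ in b[:2]: print(onz(m,c,.125).round(4))
print("yellow",[(a,c,onz(m,c,.075).round(4)) for a,c,_ in blobs(mask(im,22,34,130,60),4)])
cv2.imwrite("pics/z1.png",np.hstack([cv2.resize(im[95:255,205:365],(480,480),interpolation=cv2.INTER_CUBIC)[...,::-1],cv2.resize(np.load("w_cap.npz")["im"][115:255,225:345],(300,350),interpolation=cv2.INTER_CUBIC)[...,::-1][:,:].copy() if 0 else cv2.resize(np.load("w_cap.npz")["im"][115:255,225:345],(320,480),interpolation=cv2.INTER_CUBIC)[...,::-1]]))
```

```text
[(1518, [432.0, 279.7], [402, 258, 52, 52]), (1067, [275.3, 200.6], [261, 177, 29, 46])]
[(625, [275.3, 209.2], [261, 196, 29, 27])]
[[ 0.586  -0.0123  0.125 ]]
yellow [(150, [304.7, 163.3], array([[0.5592, 0.0144, 0.075 ]])), (150, [246.7, 217.0], array([[ 0.6107, -0.0393,  0.075 ]]))]
```

View pics/z1.png

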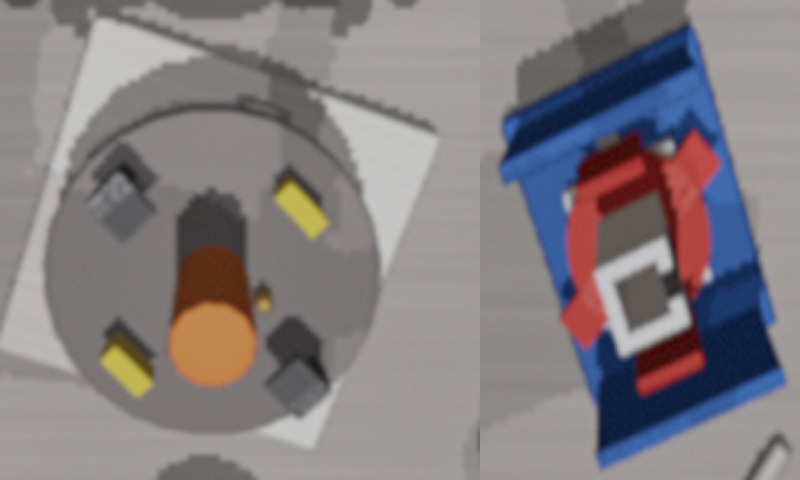

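Run:
```python
from h import *
Q=q(np.pi)
command_gripper(.06,30)
r.reach([.586,-.0123,.19],Q)
print(r.move_straight([.586,-.0123,.116],speed=.12,max_force=10))
f0=st()["contact_force"]
print("w",command_gripper(0.0,30),st()["grip_width"],(st()["contact_force"]-f0).round(1))
print(r.move_straight([.586,-.0123,.25],speed=.15,max_force=15)); print(st()["grip_width"],st()["contact_force"].round(1))
r.reach([.486,-.292,.25],Q)
m,im,d=shot("wrist","w_tray")
print(r.move_straight([.486,-.292,.10],speed=.15))
print(r.move_straight([.486,-.292,.055],speed=.03,max_force=5)); print(st()["eef_pos"],st()["grip_width"],st()["time_s"])
```

```text
False
w False 0.023559344557377203 [-1.  -0.7  4.1]
False
0.023384427808920517 [ 0.2  0.5 -0.8]
False
True
[ 0.48603207 -0.29223615  0.06060389] 0.0237323913808022 9.375
```

Run:
```python
from h import *
Q=q(np.pi)
command_gripper(.055); r.hold(.2)
r.move_straight([.486,-.292,.25],speed=.25)
m,im,d=shot("wrist","w_tray2")
print("orange in tray",[(a,c,onz(m,c,.06).round(3)) for a,c,_ in blobs(mask(im,3,20,120,60))])
r.reach([.586,-.012,.20],Q); shot("wrist","w_head2"); print(st()["time_s"])
r.move_straight([.586,-.012,.24],speed=.25)
r.reach([.541,.269,.22],Q); shot("wrist","w_cap2"); print(st()["time_s"])
a=cv2.imread("pics/w_head2.png");b=cv2.imread("pics/w_cap2.png")
cv2.imwrite("pics/z2.png",np.hstack([cv2.resize(x[100:320,170:390],(400,400),interpolation=cv2.INTER_CUBIC) for x in(a,b)]))
```

```text
orange in tray [(711, [273.3, 179.4], array([[ 0.482, -0.291,  0.06 ]])), (145, [553.1, 283.0], array([[ 0.591, -0.007,  0.06 ]]))]
12.15
13.6083
```

View pics/z2.png

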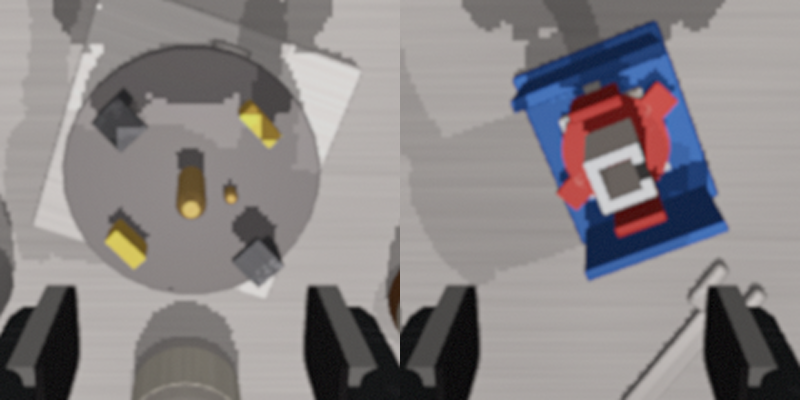

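Run:
```python
from h import *
def ld(f):
    z=np.load(f+".npz"); return {k:z[k] if z[k].ndim else float(z[k]) for k in("K","k1","Rw","C")},z["im"],z["d"]
m,im,d=ld("w_head2")
br=mask(im,12,28,60,40)
print("brass",[(a,c,bb) for a,c,bb in blobs(br,8) if 150<c[0]<400])
hsv=cv2.cvtColor(im,cv2.COLOR_RGB2HSV)
print("V shaft\n",hsv[204:224,266:284,2])
print("pin V\n",hsv[196:216,290:304,2])
y=[onz(m,c,.075)[0] for a,c,_ in blobs(mask(im,25,34,150,150),20)[:2]]; print("yellow",np.round(y,4),np.mean(y,0).round(4))
m,im,d=ld("w_cap2"); hsv=cv2.cvtColor(im,cv2.COLOR_RGB2HSV)
w=cv2.inRange(hsv,(0,0,175),(180,50,255)); w[:,:240]=0; w[:,350:]=0; w[:150]=0; w[230:]=0
b=blobs(w); print("white",b)
n,l,s,c=cv2.connectedComponentsWithStats(w); i=np.argmax(s[1:,4])+1
pts=np.argwhere(l==i)[:,::-1]
P=onz(m,pts,.080)[:,:2].astype(np.float32); rc=cv2.minAreaRect(P*1000); print(rc, cv2.boxPoints(rc).round(1).tolist())
```

```text
brass [(406, [239.4, 233.7], [227, 220, 24, 28]), (403, [274.7, 205.7], [267, 191, 16, 30]), (287, [313.1, 167.7], [301, 154, 24, 28]), (63, [296.4, 206.7], [293, 202, 8, 10])]
V shaft
 [[135 117 100  95  97  98  99 101 100 100 100  99 100  97  95  92 102 126]
 [132 114  99  95  99  99 100 104 104 104 104 103 101  97  94  92 101 124]
 [131 112  99  98 101 101 104 105 107 107 107 106 106 103  98  94 100 124]
 [129 112 100 102 105 104 105 105 106 108 109 110 109 106 100  96 100 122]
 [128 110 102 106 109 107 106 106 106 106 108 111 113 109 105  98 102 121]
 [127 109 104 109 112 111 109 111 113 114 116 118 116 113 108 102 102 117]
 [126 110 107 113 117 118 126 141 149 152 147 138 128 118 111 106 105 119]
 [128 112 110 116 124 142 163 183 193 194 188 174 152 124 111 107 109 121]
 [126 112 112 123 143 171 193 207 212 213 209 200 177 141 116 110 112 123]
 [126 114 115 132 163 192 209 215 216 216 216 211 195 162 128 116 115 125]
 [130 118 118 140 175 203 214 216 216 215 216 215 206 179 142 119 117 129]
 [136 124 120 141 179 205 214 216 215 215 216 216 210 187 149 124 123 132]
 [139 130 122 
[... 1508 characters left out ...]
 181 171 152 142 140 141 142]
 [141 142 143 140 140 142 149 151 148 142 141 141 141 142]
 [142 143 142 141 141 141 141 140 140 140 140 141 142 139]
 [142 142 142 142 142 141 142 141 140 141 141 143 142 137]
 [142 142 143 142 143 141 142 142 140 142 142 142 139 132]]
yellow [[ 0.608  -0.0394  0.075 ]] [ 0.608  -0.0394  0.075 ]
white [(513, [288.8, 198.4], [271, 179, 40, 38]), (65, [338.9, 154.2], [329, 153, 21, 4]), (33, [340.0, 163.0], [332, 162, 18, 4])]
((542.1211547851562, 279.8721618652344), (23.880786895751953, 25.986045837402344), 21.653820037841797) [[526.2000122070312, 287.5], [535.7999877929688, 263.3999938964844], [558.0, 272.20001220703125], [548.4000244140625, 296.3999938964844]]
```

```bash
cat >> h.py <<'E'
def ld(f):
    z=np.load(f+".npz"); return {k:z[k] if z[k].ndim else float(z[k]) for k in("K","k1","Rw","C")},z["im"],z["d"]
E
python3 - <<'E'
from h import *
m,im,d=ld("w_head2")
S=onz(m,(275.3,214.9),.098)[0]; P=onz(m,(296.8,209.1),.069)[0]; v=P-S
print("shaft",S.round(4),"pin",P.round(4),"dist",np.hypot(*v[:2]),"theta",np.degrees(np.arctan2(v[1],v[0]))-90)
y=[onz(m,c,.075)[0] for a,c,_ in blobs(mask(im,22,34,130,180),20)[:2]]; print("yellow",np.round(y,4))
g=np.radians(201.65); c=[.5421,.2799]
command_gripper(.055,40)
r.reach([*c,.15],q(g)); print(r.move_straight([*c,.072],speed=.1,max_force=8))
f0=st()["contact_force"]; command_gripper(0,40); print(st()["grip_width"],(st()["contact_force"]-f0).round(1))
r.hold(.2); print(r.move_straight([*c,.25],speed=.15),st()["grip_width"],st()["contact_force"].round(1))
r.reach([.583,-.013,.25],q(np.radians(163)))
shot("wrist","w_held"); shot("scene","s_held"); print(st()["time_s"],st()["eef_pos"])
a=cv2.imread("pics/w_held.png");b=cv2.imread("pics/s_held.png")
cv2.imwrite("pics/z3.png",np.hstack([cv2.resize(a[190:410,165:385],(400,400),interpolation=cv2.INTER_CUBIC),cv2.resize(b[110:260,200:350],(400,400),interpolation=cv2.INTER_CUBIC)]))
E
```

```text
shaft [ 0.5864 -0.0119  0.098 ] pin [0.5923 0.0042 0.069 ] dist 0.017122013639369497 theta -19.872896185569545
yellow [[ 0.6118 -0.0395  0.075 ]
 [ 0.5586  0.0123  0.075 ]]
False
0.023386744481442984 [-0.4 -0.   4. ]
False 0.023549549970234254 [-0.6 -0.1 -3.2]
18.35 [ 0.58307007 -0.01140333  0.24997489]
```

View pics/z3.png

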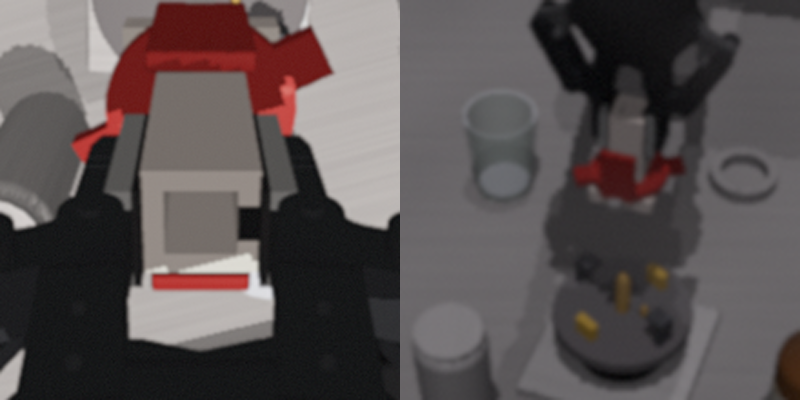

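Run:
```python
from h import *
T=optics.camera_model("wrist"); W=T["tool_from_camera"]; t=dict(K=T["K"],k1=T["k1"],Rw=W[:3,:3],C=W[:3,3])
m,im,d=ld("w_held"); hsv=cv2.cvtColor(im,cv2.COLOR_RGB2HSV)
print("row 287 V cols235-315",hsv[287,235:316,2].tolist())
print("row 312 V cols235-315",hsv[312,235:316,2].tolist())
print("col 275 V rows 275-345",hsv[275:346,270,2].tolist())
print("depth",d[287,275],d[336,275])
for uv in [(242,284),(309,284),(255.5,312),(297,312),(275.5,283.5),(275.5,295.6),(275.5,328.6)]: print(uv,(onz(t,uv,-.008)[0]*1000).round(2))
r.hold(.3); s=st(); print(s["eef_pos"],s["eef_rot"].round(4))
```

```text
row 287 V cols235-315 [85, 83, 76, 56, 32, 26, 68, 111, 137, 148, 150, 148, 150, 149, 149, 149, 149, 149, 149, 150, 149, 149, 149, 149, 149, 149, 149, 149, 149, 150, 149, 150, 149, 149, 149, 151, 149, 150, 149, 149, 149, 149, 149, 149, 149, 150, 149, 150, 150, 148, 150, 149, 149, 150, 149, 148, 149, 149, 148, 149, 149, 149, 149, 150, 150, 149, 149, 149, 149, 149, 150, 148, 137, 111, 72, 32, 30, 55, 74, 84, 85]
row 312 V cols235-315 [23, 22, 26, 29, 29, 24, 27, 64, 115, 143, 150, 149, 149, 148, 149, 148, 150, 149, 148, 137, 121, 110, 112, 117, 117, 117, 117, 116, 117, 117, 118, 117, 116, 117, 118, 117, 118, 118, 117, 117, 118, 117, 117, 117, 117, 117, 117, 116, 117, 117, 116, 117, 117, 117, 116, 116, 117, 116, 114, 104, 83, 54, 26, 18, 15, 20, 17, 20, 18, 19, 19, 15, 21, 19, 27, 27, 29, 28, 24, 22, 24]
col 275 V rows 275-345 [116, 118, 116, 117, 118, 118, 117, 116, 125, 140, 149, 149, 151, 150, 149, 150, 149, 150, 149, 145, 130, 117, 116, 117, 117, 117, 117, 116, 116, 116, 116, 117, 116, 117, 116, 118, 116, 117, 116, 117, 116, 117, 116, 117, 116, 119, 117, 116, 117, 116, 116, 117, 117, 119, 130, 144, 149, 149, 148, 148, 149, 165, 194, 210, 194, 150, 142, 167, 182, 188, 187]
depth 0.125942 0.13145506
(242, 284) [ 13.32 -10.81  -8.  ]
(309, 284) [13.28 12.97 -8.  ]
(255.5, 312) [ 1.67 -6.24 -8.  ]
(297, 312) [ 1.64  8.93 -8.  ]
(275.5, 283.5) [13.51  1.08 -8.  ]
(275.5, 295.6) [ 8.57  1.08 -8.  ]
(275.5, 328.6) [-5.6   1.06 -8.  ]
[ 0.58302312 -0.01243718  0.24999458] [ 0.1473  0.9891  0.     -0.    ]
```

Run:
```python
from h import *
m,im,d=ld("w_head")
for z in (.0,.01):
  for a,b in [((95,20),(0,350)),((437,130),(312,447)),((95,20),(437,130))]:
    A,B=[onz(m,(205+p[0]/3,95+p[1]/3),z)[0] for p in(a,b)]; v=B-A; print(z,np.hypot(*v[:2]).round(4),np.degrees(np.arctan2(v[1],v[0])).round(1))
th=-17.5; ph=np.radians(180+th)
X=[.5865,-.0131]
r.move_straight([*X,.25],q(ph)); r.move_straight([*X,.175],speed=.1); r.hold(.3)
s=st(); print(s["eef_pos"],s["contact_force"].round(1))
hit=r.move_straight([*X,.124],speed=.03,max_force=12); s=st(); print(hit,s["eef_pos"],s["contact_force"].round(1),s["torque"].round(2),s["grip_width"],s["time_s"])
```

```text
0.0 0.1306 -18.4
0.0 0.1333 -18.4
0.0 0.1298 72.6
0.01 0.1272 -18.4
0.01 0.1299 -18.4
0.01 0.1265 72.6
[ 0.58667124 -0.01309305  0.17546356] [ 0.2  0.5 -2.3]
False [ 0.58660023 -0.01311927  0.12417473] [-0.6 -0.2 -2.4] [ 0.04 -0.03 -0.  ] 0.023433967855124957 21.95
```

Run:
```python
from h import *
X=[.5866,-.0131]
hit=r.move_straight([*X,.117],speed=.02,max_force=12); s=st(); print(hit,s["eef_pos"],s["contact_force"].round(1),s["torque"].round(2))
command_gripper(.05); r.hold(.2); s=st(); print(s["contact_force"].round(1))
r.move_straight([*X,.22],speed=.2); m,im,d=shot("wrist","w_seated"); shot("scene","s_seated"); print(st()["time_s"])
a=cv2.imread("pics/w_seated.png");b=cv2.imread("pics/s_seated.png")
cv2.imwrite("pics/z4.png",np.hstack([cv2.resize(a[100:320,170:390],(400,400),interpolation=cv2.INTER_CUBIC),cv2.resize(b[160:270,230:340],(400,400),interpolation=cv2.INTER_CUBIC)]))
```

```text
True [ 0.58691412 -0.01318035  0.12272587] [-0.2 -0.1  3.3] [ 0.05 -0.01 -0.03]
[-0.6 -0.   0.2]
23.5
```

View pics/z4.png

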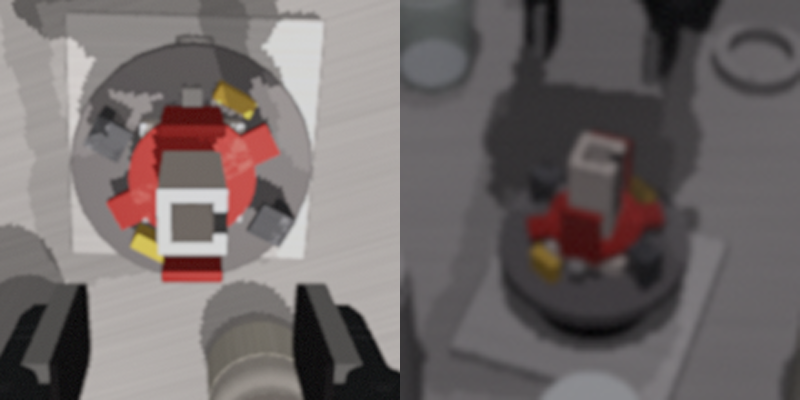

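Run:
```python
from h import *
X=[.5868,-.0132]; ph=np.radians(90-18.2)
command_gripper(.082,40)
r.reach([*X,.22],q(ph)); r.hold(.2); r.move_straight([*X,.19],q(ph),speed=.1)
print(r.move_straight([*X,.107],speed=.1,max_force=8)); r.hold(.2)
s=st(); f0,t0=s["contact_force"],s["torque"]; print(s["eef_pos"])
command_gripper(.04,40); s=st(); print("w",s["grip_width"],(s["contact_force"]-f0).round(1),(s["torque"]-t0).round(2),s["time_s"])
q0=np.array(s["joint_positions"]); print(q0.round(3))
for a in (.3,.6,.85,.91,.95,.98,1.01,1.04):
    t=q0.copy(); t[5]+=a; r.movej(t); s=st()
    dt=(s["torque"]-t0).round(2); print(a,(s["joint_positions"][5]-q0[5]).round(3),s["grip_width"].round(4),(s["contact_force"]-f0).round(1),dt,s["time_s"])
    if abs(dt[2])>.6: break
```

```text
False
[ 0.58712756 -0.01326302  0.10765259]
w 0.044971576389024034 [-4.3  0.5 13.8] [ 0.14  0.75 -0.05] 27.625
[-0.153  0.601  1.536  0.     1.003  0.165]Traceback (most recent call last):
  File "<stdin>", line 11, in <module>
AttributeError: 'float' object has no attribute 'round'
```

Run:
```python
from h import *
s=st(); q0=np.array(s["joint_positions"]); print(q0.round(3),s["grip_width"],s["contact_force"].round(1),s["torque"].round(2),s["eef_pos"])
base=.165; q0[0]=-.153
for a in (.6,.85,.91,.95,.98,1.01,1.04):
    t=q0.copy(); t[5]=base+a; r.movej(t); s=st()
    print(a,round(s["joint_positions"][5]-base,3),round(s["grip_width"],4),s["contact_force"].round(1),s["torque"].round(2),s["time_s"])
    if abs(s["torque"][2])>.6: break
shot("wrist","w_turn"); shot("scene","s_turn")
a=cv2.imread("pics/w_turn.png");b=cv2.imread("pics/s_turn.png")
cv2.imwrite("pics/z5.png",np.hstack([cv2.resize(a[190:410,165:385],(400,400),interpolation=cv2.INTER_CUBIC),cv2.resize(b[140:260,220:340],(400,400),interpolation=cv2.INTER_CUBIC)]))
```

```text
[-0.153  0.601  1.536  0.     1.004  0.461] 0.04491267952164123 [-2.6  0.3  4.3] [ 0.02  0.42 -0.02] [ 0.58686596 -0.01307377  0.10921221]
0.6 0.594 0.0448 [-1.3  0.9  1.6] [ 0.05  0.18 -0.02] 28.4083
0.85 0.843 0.0443 [-0.2  1.   1.5] [-0.02  0.07 -0.05] 28.7583
0.91 0.905 0.0451 [-0.8  0.1  2.4] [-0.1  -0.02 -0.05] 29.0083
0.95 0.947 0.0449 [-0.  -0.7  1.6] [-0.06 -0.07 -0.01] 29.2583
0.98 0.978 0.0449 [0.2 0.2 1.7] [-0.1  -0.09 -0.12] 29.5083
1.01 1.009 0.0446 [ 0.7 -0.5  1.1] [-0.11 -0.09 -0.01] 29.7583
1.04 1.039 0.0448 [-0.1 -0.8  2.7] [-0.09 -0.04 -0.  ] 30.0083
```

View pics/z5.png

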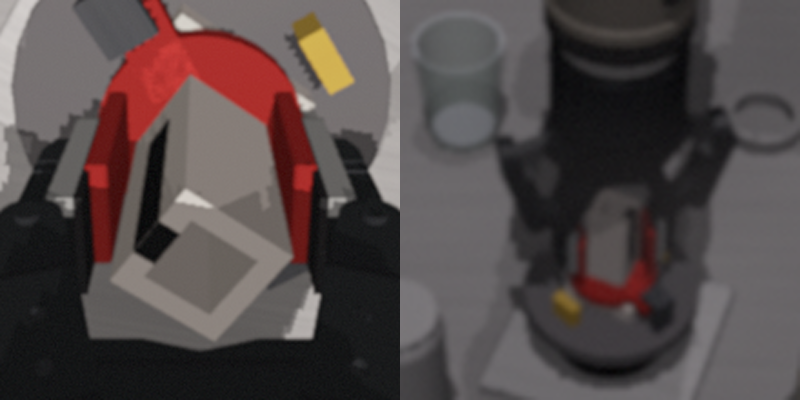

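Run:
```python
from h import *
s=st(); q0=np.array(s["joint_positions"]); base=.165
for a in (1.09,1.14,1.19):
    t=q0.copy(); t[5]=base+a; r.movej(t); r.hold(.1); s=st()
    print(a,round(s["joint_positions"][5]-base,3),round(s["grip_width"],4),s["contact_force"].round(1),s["torque"].round(2),s["tau"][5].round(2),s["time_s"])
    if abs(s["torque"][2])>.5: break
m,im,d=shot("wrist","w_turn2")
cv2.imwrite("pics/z6.png",cv2.resize(im[190:410,165:385,::-1],(440,440),interpolation=cv2.INTER_CUBIC))
```

```text
1.09 1.089 0.0445 [-2.5  0.7  3.6] [0.03 0.46 0.01] -0.0 30.4583
1.14 1.139 0.045 [-5.2 -0.3  6.2] [0.02 0.83 0.08] 0.07 30.8083
1.19 1.189 0.0449 [-6.5  0.7  6. ] [0.14 1.07 0.24] 0.21 31.1583
```

View pics/z6.png

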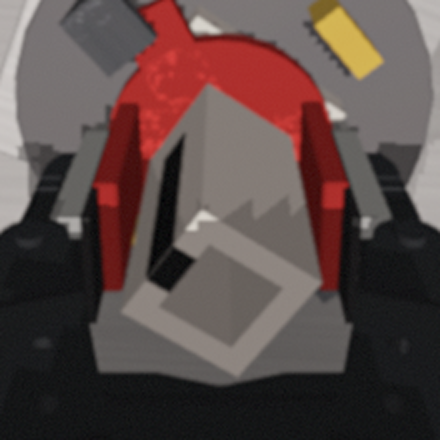

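Run:
```python
from h import *
s=st(); t=np.array(s["joint_positions"]); t[5]=.165+1.23; r.movej(t); r.hold(.1); s=st()
print(round(s["grip_width"],4),s["contact_force"].round(1),s["torque"].round(2))
command_gripper(.082); r.hold(.2); s=st(); p=s["eef_pos"]; print(s["grip_width"],s["contact_force"].round(1),s["torque"].round(2))
print(r.move_straight([p[0],p[1],.22],speed=.12))
r.reach([.5868,-.0132,.22],q(np.radians(180))); r.hold(.2)
m,im,d=shot("wrist","w_end"); mt,it,_=shot("top","t_end"); print(st()["time_s"])
cv2.imwrite("pics/z7.png",np.hstack([cv2.resize(im[110:330,170:390,::-1],(440,440),interpolation=cv2.INTER_CUBIC)]))
```

```text
0.0446 [-2.9  0.9  4.1] [0.19 0.48 0.57]
0.08196665518178194 [0.6 0.3 0.2] [ 0.03  0.04 -0.01]
False
36.225
```

View pics/z7.png

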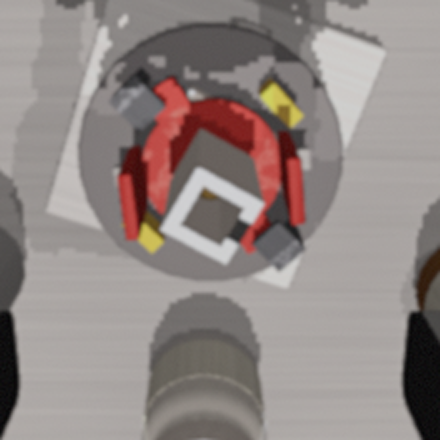

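Run:
```python
from h import *
m,im,d=ld("w_end"); hsv=cv2.cvtColor(im,cv2.COLOR_RGB2HSV)
w=cv2.inRange(hsv,(0,0,175),(180,50,255)); w[:,:240]=0; w[:,310:]=0; w[:185]=0; w[250:]=0
n,l,s,c=cv2.connectedComponentsWithStats(w); i=np.argmax(s[1:,4])+1
P=onz(m,np.argwhere(l==i)[:,::-1],.130)[:,:2].astype(np.float32); rc=cv2.minAreaRect(P*1000); print("stem",rc)
# height of rim from depth
pts=np.argwhere(cv2.erode((l==i).astype(np.uint8),np.ones((2,2)))>0); 
if len(pts):
    dd=np.array([d[a,b] for a,b in pts]); X=m["C"]+ray(m,pts[:,::-1])*dd[:,None]; print("rim z",np.median(X[:,2]),X[:,2].std())
# seat height control
for uv in [(170+250/2,110+70/2),(170+200/2,110+270/2)]:
    u,v=map(int,uv); print("flange z",(m["C"]+ray(m,(u,v))[0]*d[v,u]).round(4))
red=cv2.inRange(hsv,(0,150,120),(8,255,255))|cv2.inRange(hsv,(172,150,120),(180,255,255))
Z=m["C"]+ray(m,np.stack(np.meshgrid(np.arange(560),np.arange(420)),-1).reshape(-1,2))*d.reshape(-1,1); Z=Z.reshape(420,560,3)
t=((Z[...,2]>.104)&(Z[...,2]<.120)&(red>0)).astype(np.uint8)
tabs=[]
n,l,s,c=cv2.connectedComponentsWithStats(t)
for i in range(1,n):
    if s[i,4]>15:
        Pt=onz(m,np.argwhere(l==i)[:,::-1],.114)[:,:2]; rc=cv2.minAreaRect((Pt*1000).astype(np.float32)); print("tab",s[i,4],np.round(Z[l==i].mean(0),4),rc); tabs.append(rc[0])
if len(tabs)>1:
    v=np.subtract(tabs[0],tabs[1]); print(np.hypot(*v),np.degrees(np.arctan2(v[1],v[0])))
cv2.imwrite("pics/dbg.png",t*255)
```

```text
stem ((585.0100708007812, -11.67221450805664), (24.1101131439209, 24.209901809692383), 59.89588928222656)
rim z 0.12982146540930234 0.018317448813616702
flange z [0.5494 0.0038 0.06  ]
flange z [ 0.635  -0.0164  0.0611]
tab 213 [0.5817 0.0162 0.114 ] ((581.69140625, 16.196144104003906), (22.82691764831543, 4.396714210510254), 6.033938884735107)
tab 204 [ 0.587  -0.0397  0.1137] ((587.002685546875, -39.767295837402344), (22.53105354309082, 4.5537028312683105), 5.736812591552734)
56.21491170361114 95.42148807764147
```

Run:
```python
from h import *
r.reach([.40,.12,.32],q(np.pi)); r.hold(.2)
m,im,d=shot("scene","s_end"); print(st()["time_s"])
cv2.imwrite("pics/z8.png",cv2.resize(im[120:330,90:490,::-1],(800,420),interpolation=cv2.INTER_CUBIC))
```

```text
37.4583
```

View pics/z8.png

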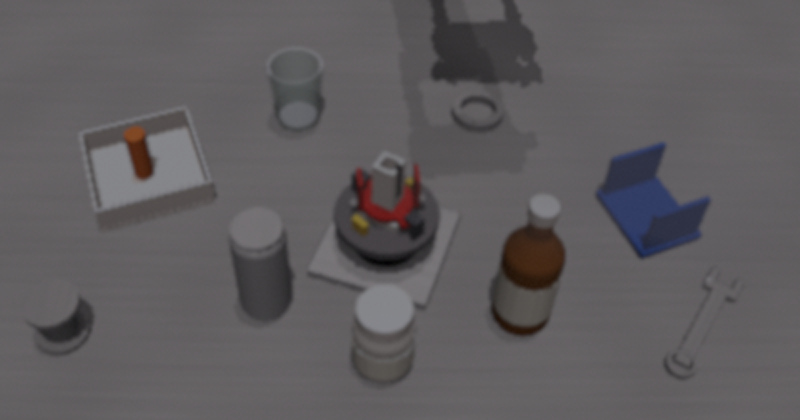

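The picture shows the sleeve standing in the tray (140, 155), the cap locked on the head (388, 190), the cradle empty (650, 200), and the bystanders where they were. I'm handing the job in.

```bash
python3 -c "
from workcell import r
print(r.finish_job())"
```

```text
the job is handed in; nothing more can be done
None
```

The job is done and handed in at about 37.5 s of the 72 s allowed. The orange sleeve stands in the white tray, and the cap is seated on the head with its ring locked. I squeezed the tabs, turned the ring clockwise to its stop, then let go.

**Last checks**
- **Seating:** the stem rim measured 129.8 mm high; 130 mm means fully down.
- **Lock ring:** it measured 54.5° (0.951 rad) from the cap, which matches the 0.95 rad stop. I also felt the torque rise to 0.57 N m at the end of the turn.
- **Tabs:** the outer faces measured about 61 mm apart against 62 mm at rest, so they have sprung back out.
- **Everything else:** judged by eye, the last picture shows the bystanders still standing and apparently unmoved. The gripper was clear of everything at hand-in.

**What disagreed**
- **Cap angle:** the stem now sits about 12° clockwise of the head's axes. I put this down to play in the pin notch and bore, taken up when the ring hit its stop. By my estimate that play is only about 10°, and the head's own angle is uncertain by 1–2°. I left it, because gripping the stem again beside the turned tabs was riskier.
- **Squeeze width:** the gripper read 45 mm while squeezing the tabs, against 48 mm expected; I did not find out why.

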